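Lock the bayonet cap on the suction port

TASK

Close the unused dust-suction port on the bench: pick up the metal cap with the straight grip bar and two lugs, lower its lugs into the port's two slots, press it down against the spring and twist it clockwise (seen from above) roughly a quarter turn until you feel it come up against its stop, then let it spring up so that it clicks locked, and let go. Do it with light force, never forcing the cap against the port, and leave everything else on the bench where it is.

Things in the scene. Friction and masses are not known exactly. Their poses are not given: they have to be found in the camera images.
- cap: Bare aluminium bayonet cap, 0.13 to 0.23 kg, standing upright. Origin: centre of its underside, z up. Plug 44 mm in diameter and 19 mm high; above it a disc 72 mm in diameter, from 19 to 25 mm; on that a straight grip bar 56 mm long along x, 12 mm thick along y, from 25 to 55 mm height. Two lugs at the plug's foot, along +x and -x, below the bar's ends. The same after a half turn.
- cap_grip (a point): Point on the cap's axis 45 mm above its underside, in the grip bar, 10 mm below its top: with the TCP here the fingertips end just above the disc. Axes as cap.
- cap_lug (a point): Outer end of the +x lug, at the underside, 30 mm from the cap's axis; the other lug points along -x. Each lug is 10 mm wide (along y) and 6 mm high from the underside.
- port: Grey steel duct box, fixed, 150 x 150 x 40 mm, with an upright round aluminium collar, 88 mm in diameter, on top, rim 74 mm above the bench. Origin: centre of the box's underside, z up along the collar's axis. Heights below are above this origin. A cap turned in it anticlockwise is blocked after 0.1 to 0.8 rad.
- port_mouth (a point): Centre of the collar's mouth, at rim height 74 mm. A round hole 49 mm in diameter with two slots along this frame's +x and -x, about 20 mm wide at the hole and reaching 34 mm from the axis, in a rim plate 6 mm thick.
- port_pad (a point): Centre of the top of the sprung pad inside the mouth, as it is when free: height 66 mm (this point does not move with the pad). It pushes up with 2 N at first and 1 N more per mm. To turn, the cap must be pressed until its underside is below 58 mm (10 N); at 55 mm (13 N) its disc meets the rim, a hard end. Pressed less, the lugs meet a step after 0.1 to 0.75 rad: not the stop.
- port_lock (a point): Point on the axis at 62 mm, the height of a locked cap's underside. Pressed and turned clockwise (seen from above; under 0.3 N m), the lugs pass the step and reach a solid stop 0.95 to 1.65 rad from the slots, different in each port, not visible; over 0.7 N m there harms it. There they lie below a notch with about 0.1 rad of play: let up, the spring lifts the cap 4 mm and holds it locked.
- bung: Look-alike to leave alone: a smooth push-in bung of bare aluminium without lugs, disc 72 mm in diameter, plug 52 mm in diameter, with a round knob 28 mm in diameter instead of a bar, 55 mm high. Origin: centre of its underside.
- mallet: Wooden mallet lying on the bench, 230 mm long, head 68 mm in diameter: to leave alone. Origin: on the bench below where handle meets head; head along +x.
- rasp: Slim hand tool with wooden handle, 210 mm long, lying along its x: to leave alone. Origin: underside, middle.
- sanding_block: Cork sanding block 90 x 50 x 30 mm: to leave alone. Origin: centre of its underside.
- jar: White plastic jar with grey lid, 70 mm in diameter, 90 mm high: to leave alone. Origin: centre of its underside.
- grinder: Angle grinder lying along its x, 350 mm long, up to 70 mm high: to leave alone. Origin: on the bench below the middle of its body; disc at +x.
- tile_sample: Marble sample slab 110 x 80 x 12 mm: to leave alone. Origin: centre of its underside.
There are look-alikes about, which are no part of the job. What is shaped like the cap but purple or turquoise is not meant.

How it is judged:
By the outcome, as a careful person would: the job done as asked, in the order asked, and still so for the second after the job is handed in, with the robot touching nothing.
It also fails if it takes over 69 s, if anything falls off the work surface, if the arm or the gripper's body presses on something with over 40 N, if the wrist force passes 120 N, or if a joint passes its speed limit or range.

ROBOT

A 7-joint arm with a two-finger parallel gripper is mounted at the origin on the work surface. World frame = base frame: x ahead of the robot, y to its left, z up, the work surface at z = 0. Lengths are in mm, angles in rad, forces in N, time in s.
With the tool pointing down it reaches from about 400 to 875 mm from the base axis. Payload 4.4 kg.
Tool frame: the origin (TCP) lies between the finger pads, 19 mm behind the fingertips; this is the grasp point; z points along the fingers, y is the line along which they close (so a half turn about z gives the same grasp; the last joint's range is limited). The gripper opens to 85 mm and grips with 20 to 120 N. Pads are 22 mm wide; open, the fingers measure 114 mm over their backs; the gripper's body (76 mm by 85 mm) begins 54 mm behind the grasp point. The pads swing forward as they close: fully open they stand 13 mm farther back than shut.
Start: joints at [-1.372, 0.628, 0.038, 1.517, -0.027, 0.996, -0.02], TCP at [170.091, 627.365, 250.013] pointing down, gripper open.
Joint ranges: [-3.06, 3.06], [-0.37, 2.12], [-1.25, 1.32], [0.18, 2.47], [-1.1, 4.24], [0.23, 1.98], [-2.94, 2.94]. Speed limits (rad/s): [2.57, 2.57, 3.14, 3.14, 3.14, 3.14, 3.14].

INTERFACE

Orientations are given as [roll, pitch, yaw] about the fixed x, y, z axes, in that order (R = Rz(yaw) Ry(pitch) Rx(roll)).
In Python, from cell import read_state, get_image, camera_info, finish_job gives the robot as it stands.
- The arm moves only by the tool play_rows, never from a script. Its argument "deltas" is one flat list of numbers, 7 for each row, row after row: the shift along the tool's x, y, z in mm, then the turn, a rotation vector about the tool's x, y, z in rad, then the opening, from 0 (shut) to 1 (fully open). In form: [dx, dy, dz, ax, ay, az, grip, dx, dy, dz, ax, ay, az, grip, ...]. A call has 1 to 10 rows; each row is the pose to reach, as a shift and turn from the pose commanded when the call began, along the tool's axes at that moment; what a row does not reach only later rows make up. A row lasts 1/8 s, in which the tool goes at most 62.5 mm and 10.7 degrees, less where a joint would pass 70% of its speed; a pose out of reach is approached as far as the arm can. A call with a gripper value outside its range is refused whole. The fingers move at their own pace and stop on an object; the grip force is fixed at half the most. Time passes only in rows, so rows that repeat a pose let the fingers close. It gives the time, the measured TCP pose, the force, the opening and the grip force at its end, in the units of the state.
- read_state(): the state, without advancing time (a new reading comes with each control period).
- get_image(name): name is "side" or "top" or "wrist"; returns the picture (420x560x3 uint8, red, green, blue); there is no depth.
- camera_info(name): a dict with "fx", "fy", "cx", "cy" (pixels), "distortion" ([k1, k2, p1, p2, k3] as OpenCV has them; the pictures are not rectified), "T" (4x4, takes a point from camera to world coordinates). Camera axes: x right, y down, z forward; pixel columns grow to the right and rows downward; lengths in mm; the calibration is good to about 2 mm. A picture is of the moment at which its call begins: read the wrist's pose just before it. camera_info takes no time and is no camera call; for the wrist camera it gives the pose at the moment of the call.
- finish_job(): hands the job in; it is judged then, once.
The state is a dict: "clock": time; "qpos": joint angles; "qd": joint speeds; "tau": joint torques, N m; "eef_pos": TCP position; "tool_rot": TCP orientation; "force": force on the tool from outside, world axes, zero at the start; "torque": the same for the moment, N m; "width": finger opening in mm; "gripper_force": force on a finger pad.
Only numpy, scipy, OpenCV 4.12 (cv2) and the standard library are available. Lean on these libraries where they do the work, as an engineer would, in place of code of your own. Each camera call takes 0.05 s, during which the arm holds its last target. There are 200 camera calls.

## Working session

There is one attempt and no reset: what is moved stays moved. The work goes in short steps, Python scripts to look and compute and a tool call to move; the robot and the scene stay as the last step left them, time stands still between calls to the robot, and variables do not carry over. Pictures are saved under pics/ and viewed, at most 10 in all, crops included, and the job is handed in when it is done.

Besides the shell and the picture viewer there is one more tool, called after ">>>" as name(argument=value, ...) on one line, values as JSON. play_rows: Moves the arm, as the interface text tells. Its arguments: {"type":"object","properties":{"deltas":{"type":"array"}},"required":["deltas"]}

```bash
mkdir -p pics; ls; cat > h.py <<'E'
import numpy as np, cv2
from cell import *
def ray(name,px,ci=None):
    c=ci or camera_info(name)
    K=np.array([[c['fx'],0,c['cx']],[0,c['fy'],c['cy']],[0,0,1.]])
    u=cv2.undistortPoints(np.array(px,float).reshape(-1,1,2),K,np.array(c['distortion']))[:,0]
    T=np.array(c['T']); d=np.c_[u,np.ones(len(u))]@T[:3,:3].T
    return T[:3,3],d
def plane(name,px,z,ci=None):
    o,d=ray(name,px,ci); return o+d*((z-o[2])/d[:,2])[:,None]
def proj(name,P,ci=None):
    c=ci or camera_info(name)
    K=np.array([[c['fx'],0,c['cx']],[0,c['fy'],c['cy']],[0,0,1.]])
    T=np.linalg.inv(np.array(c['T']))
    return cv2.projectPoints(np.array(P,float).reshape(-1,1,3),cv2.Rodrigues(T[:3,:3])[0],T[:3,3],K,np.array(c['distortion']))[0][:,0]
def snap(name,f):
    im=get_image(name); cv2.imwrite('pics/'+f,im[:,:,::-1]); return im
E
python3 - <<'E'
from h import *
print(read_state())
for n in('top','side'): snap(n,n+'1.png'); print(camera_info(n))
E
```

```text
pics
{'clock': 0.0, 'qpos': array([-1.37182681,  0.62935017,  0.0384085 ,  1.51842343, -0.02700282,
        0.99629323, -0.02001676]), 'qd': array([-0.00149134,  0.00018333, -0.00111725,  0.00199512, -0.00036928,
        0.00021256,  0.00098815]), 'tau': array([ 7.39585848e-04, -5.63405156e+01,  1.22640911e+00, -1.93440181e+01,
        1.10477814e-02,  1.06668868e-02, -9.02143086e-06]), 'eef_pos': array([169.88818802, 626.76468072, 249.06810768]), 'tool_rot': array([-3.13963536e+00,  5.25983531e-06,  2.87683065e+00]), 'force': array([-0.21157527, -0.8044912 , -0.75177022]), 'torque': array([-0.02942639,  0.02960997, -0.01016262]), 'gripper_force': 0.0, 'width': 85.42415044814648}
{'fx': 490.9594200267952, 'fy': 490.9594200267952, 'cx': 277.108842481129, 'cy': 213.95185456249936, 'distortion': array([-0.00441592,  0.        ,  0.        ,  0.        ,  0.        ]), 'T': array([[-2.87234909e-02, -9.98558393e-01,  4.53442005e-02,
         4.77758905e+02],
       [-9.99587395e-01,  2.86954767e-02, -1.26874622e-03,
        -2.86837903e+01],
       [-3.42562668e-05, -4.53619340e-02, -9.98970617e-01,
         1.43555246e+03],
       [ 0.00000000e+00,  0.00000000e+00,  0.00000000e+00,
         1.00000000e+00]])}
{'fx': 445.74307948974854, 'fy': 445.74307948974854, 'cx': 275.47478692305947, 'cy': 202.75462364601574, 'distortion': array([-0.10695781,  0.        ,  0.        ,  0.        ,  0.        ]), 'T': array([[ 8.50223378e-01, -2.78991260e-01,  4.46412459e-01,
         1.33899603e+00],
       [-5.25990925e-01, -4.15914672e-01,  7.41854792e-01,
        -9.50968201e+02],
       [-2.13015117e-02, -8.65551190e-01, -5.00367248e-01,
         6.92220977e+02],
       [ 0.00000000e+00,  0.00000000e+00,  0.00000000e+00,
         1.00000000e+00]])}
```

View pics/top1.png

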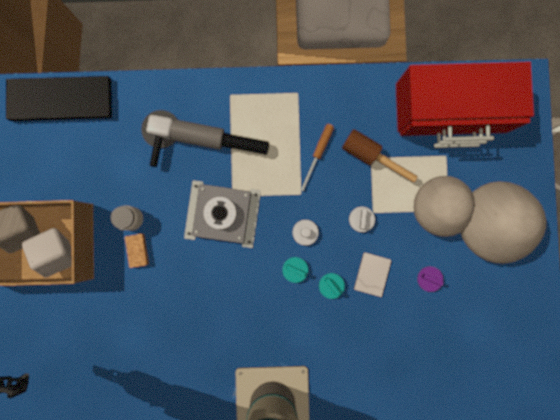

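View pics/side1.png

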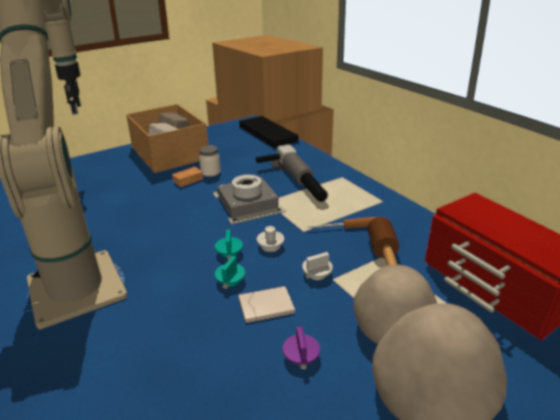

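Candidates in the top view: the grey item at (362,219) has a straight bar; the grey one at (306,233) has a round knob (bung). The turquoise (295,270), (332,286) and purple (430,279) ones are excluded by colour. I choose (362,219). The port is at (220,213). Next is one close crop to check the choice.

```bash
python3 - <<'E'
from h import *
t=cv2.imread('pics/top1.png'); s=cv2.imread('pics/side1.png')
a=[t[194:244,337:387],t[188:238,195:245],s[242:292,292:342],s[165:215,222:272]]
r=[cv2.resize(x,(300,300),interpolation=cv2.INTER_CUBIC) for x in a]
cv2.imwrite('pics/crop1.png',np.vstack([np.hstack(r[:2]),np.hstack(r[2:])]))
print(plane('top',[[362,219]],40),plane('top',[[220,213]],74),plane('top',[[306,233]],30))
ci=camera_info('wrist');st=read_state();print(ci,st['eef_pos'],st['tool_rot'])
E
```

```text
[[ 519.79997344 -271.41334712   40.        ]] [[546.76027891 128.00982258  74.        ]] [[ 484.65676182 -111.52080974   30.        ]]
{'fx': 363.02892234194564, 'fy': 363.02892234194564, 'cx': 279.7024170391695, 'cy': 214.1902162550773, 'distortion': array([-0.03891014,  0.        ,  0.        ,  0.        ,  0.        ]), 'T': array([[ 2.61445482e-01,  9.16444043e-01,  3.02946492e-01,
         9.14326322e+01],
       [ 9.65214897e-01, -2.47406697e-01, -8.45584321e-02,
         6.48084761e+02],
       [-2.54208039e-03,  3.14515887e-01, -9.49248805e-01,
         3.73644666e+02],
       [ 0.00000000e+00,  0.00000000e+00,  0.00000000e+00,
         1.00000000e+00]])} [169.9455341  626.86307551 249.19134846] [-3.13994526e+00  7.18009941e-06  2.87674264e+00]
```

View pics/crop1.png

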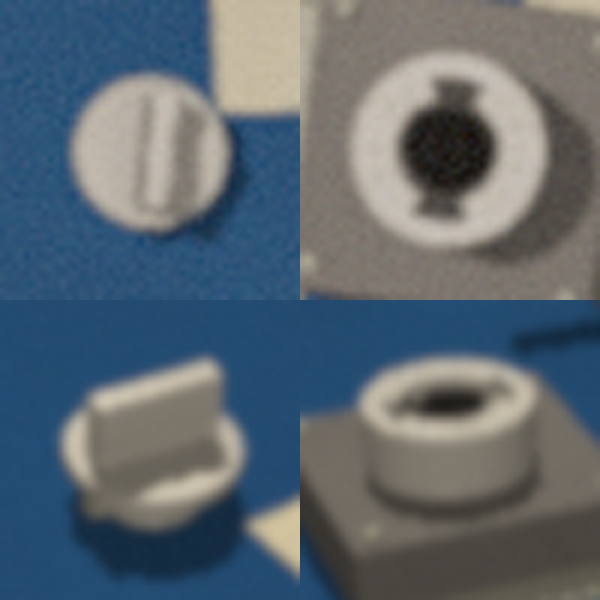

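The crop confirms it: the object at (362,219) has the straight bar and a lug below the disc. Port slots run roughly along image columns at (220,213). I'll look at the port on the way, then the cap.

```bash
cat >> h.py <<'E'
from scipy.spatial.transform import Rotation as Ro
def delta(p,yaw):
    s=read_state(); R=Ro.from_euler('xyz',s['tool_rot']); T=Ro.from_euler('xyz',[np.pi,0,yaw])
    print('shift',np.round(R.inv().apply(np.array(p)-s['eef_pos']),1),'turn',np.round((R.inv()*T).as_rotvec(),4),'pos',np.round(s['eef_pos'],1),'rot',np.round(s['tool_rot'],4))
E
python3 -c "
from h import *
delta([547,128,260],2.967)"
```

```text
shift [-494.5 -382.8  -10.2] turn [-0.0016 -0.0001 -0.0903] pos [169.9 626.9 249.2] rot [-3.1399  0.      2.8767]
```

>>> play_rows(deltas=[-494,-383,-10,0,0,-0.09,1,-494,-383,-10,0,0,-0.09,1,-494,-383,-10,0,0,-0.09,1,-494,-383,-10,0,0,-0.09,1,-494,-383,-10,0,0,-0.09,1,-494,-383,-10,0,0,-0.09,1,-494,-383,-10,0,0,-0.09,1,-494,-383,-10,0,0,-0.09,1,-494,-383,-10,0,0,-0.09,1,-494,-383,-10,0,0,-0.09,1])

```text
clock: 1.35
eef_pos: [547.4, 126.9, 259.8]
tool_rot: [3.141, -0.0, 2.967]
force: [1.7, 0.6, -0.7]
width: 85.3
gripper_force: 0.0
```

>>> play_rows(deltas=[0,0,0,0,0,0,1,0,0,0,0,0,0,1])

```text
clock: 1.6
eef_pos: [546.0, 128.7, 259.5]
tool_rot: [3.141, -0.002, 2.966]
force: [-0.3, 1.1, -0.7]
width: 85.6
gripper_force: 0.0
```

```bash
python3 - <<'E'
from h import *
import pickle
ci=camera_info('wrist'); s=read_state(); im=snap('wrist','w1.png'); pickle.dump(ci,open('w1.pkl','wb'))
print(s['qpos'])
delta([520,-271,250],3.02)
print(proj('wrist',[[547,128,74],[547,128,0]],ci))
E
```

```text
[-0.31636095  0.4895543   0.05266668  1.75892236 -0.03273513  0.89526328
  1.14611307]
shift [ -43.9 -399.2    9.4] turn [ 0.0005 -0.0015 -0.0517] pos [545.6 129.8 259.6] rot [ 3.1411e+00 -1.5000e-03  2.9683e+00]
[[279.54154091 192.78331763]
 [279.6196708  175.12194981]]
```

View pics/w1.png

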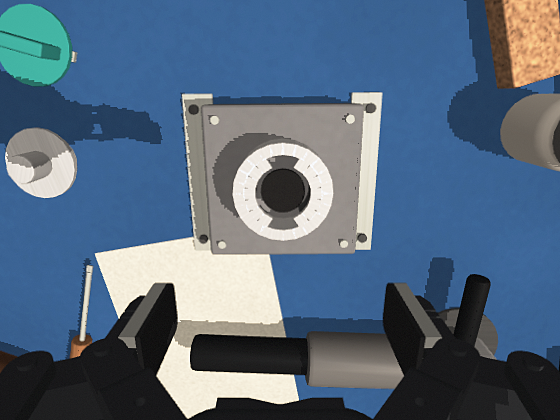

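The wrist picture shows the collar centred near (283,191), with slots at about (285,161) and (282,223). Now I'll rectify it to the rim plane and measure.

```bash
python3 - <<'E'
from h import *
import pickle
ci=pickle.load(open('w1.pkl','rb')); im=cv2.imread('pics/w1.png')
# rectified rim plane, 0.25 mm/px, col=+x,row=+y from (487,68)
g=np.stack(np.meshgrid(np.arange(480)*.25+487,np.arange(480)*.25+68),-1).reshape(-1,2)
uv=proj('wrist',np.c_[g,np.full(len(g),74.)],ci).astype(np.float32).reshape(480,480,2)
r=cv2.remap(im,uv[...,0],uv[...,1],cv2.INTER_CUBIC); gr=cv2.cvtColor(r,cv2.COLOR_BGR2GRAY)
m=(gr>170).astype(np.uint8)*255
m=cv2.morphologyEx(m,cv2.MORPH_CLOSE,np.ones((9,9)))
cs,_=cv2.findContours(m,cv2.RETR_CCOMP,cv2.CHAIN_APPROX_NONE)
cs=sorted(cs,key=cv2.contourArea)[::-1][:3]
for c in cs:
    (x,y),ra=cv2.minEnclosingCircle(c); e=cv2.fitEllipse(c)
    M=cv2.moments(c); x0,y0=M['m10']/M['m00'],M['m01']/M['m00']
    mu=0.5*np.arctan2(2*M['mu11'],M['mu20']-M['mu02'])
    print('circ',487+x/4,68+y/4,ra/4,'ell',487+e[0][0]/4,68+e[0][1]/4,e[1][0]/4,e[1][1]/4,'cent',487+x0/4,68+y0/4,'ang',mu)
cv2.imwrite('pics/rect1.png',np.hstack([gr,m])[:, :])
E
```

```text
circ 548.0972938537598 130.6423797607422 44.809261322021484 ell 548.0688629150391 130.5901641845703 88.6158218383789 88.8415756225586 cent 548.0683608294667 130.58758958988304 ang -0.3981808793846663
circ 547.9129676818848 130.76991653442383 34.413047790527344 ell 547.8981704711914 130.58301544189453 46.47323989868164 66.95985412597656 cent 547.9361102273128 130.5638124403436 ang -0.16620811651480707
circ 601.5 87.875 20.556730270385742 ell 602.5116195678711 79.3728723526001 8.913419723510742 53.859413146972656 cent 602.9676448667784 84.72276877212596 ang 1.4831986614057795
```

View pics/rect1.png

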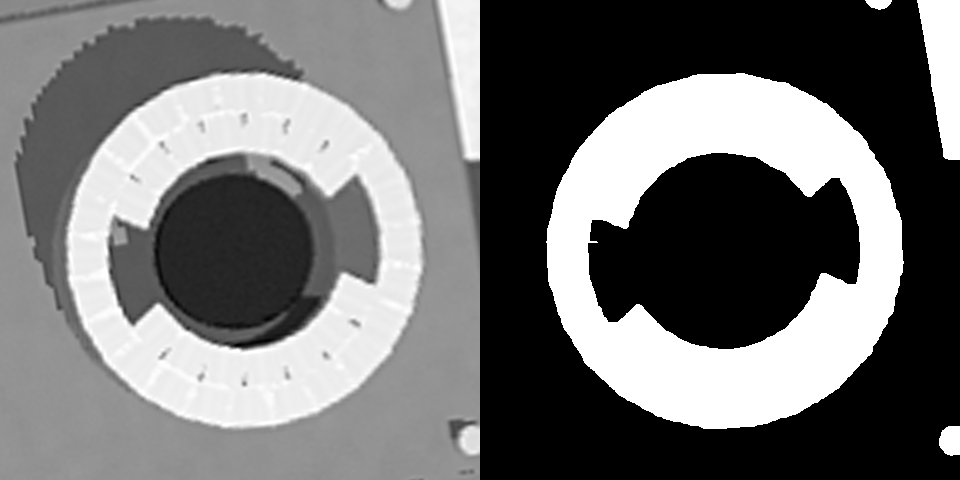

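>>> play_rows(deltas=[-44,-399,10,0,0,-0.05,1,-44,-399,10,0,0,-0.05,1,-44,-399,10,0,0,-0.05,1,-44,-399,10,0,0,-0.05,1,-44,-399,10,0,0,-0.05,1,-44,-399,10,0,0,-0.05,1,-44,-399,10,0,0,-0.05,1,-44,-399,10,0,0,-0.05,1,-44,-399,10,0,0,-0.05,1,-44,-399,10,0,0,-0.05,1])

```text
clock: 2.9
eef_pos: [521.2, -269.3, 250.1]
tool_rot: [3.14, 0.0, 3.021]
force: [-0.6, 0.2, 0.7]
width: 85.2
gripper_force: 0.0
```

The rectified view shows the collar and both slots cleanly: centre (548.0, 130.6), slot yaw -0.166. Now the cap from close by.

>>> play_rows(deltas=[0,0,0,0,0,0,1,0,0,0,0,0,0,1])

```text
clock: 3.15
eef_pos: [520.7, -271.4, 250.1]
tool_rot: [3.141, 0.0, 3.018]
force: [0.2, -0.1, -0.1]
width: 85.4
gripper_force: 0.0
```

```bash
python3 - <<'E'
from h import *
import pickle
ci=camera_info('wrist'); s=read_state(); im=snap('wrist','w2.png'); pickle.dump(ci,open('w2.pkl','wb'))
print(s['qpos'],s['eef_pos'])
im=im[:,:,::-1]
out=[]
for z in(25,55):
    g=np.stack(np.meshgrid(np.arange(400)*.25+470,np.arange(400)*.25-320),-1).reshape(-1,2)
    uv=proj('wrist',np.c_[g,np.full(len(g),float(z))],ci).astype(np.float32).reshape(400,400,2)
    r=cv2.remap(im,uv[...,0],uv[...,1],cv2.INTER_CUBIC); out.append(r)
    hsv=cv2.cvtColor(r,cv2.COLOR_BGR2HSV)
    m=((hsv[...,1]<60)&(hsv[...,2]>60)).astype(np.uint8)*255
    if z==25:
        c=max(cv2.findContours(m,cv2.RETR_EXTERNAL,cv2.CHAIN_APPROX_NONE)[0],key=cv2.contourArea)
        e=cv2.fitEllipse(c);print('disc',470+e[0][0]/4,-320+e[0][1]/4,e[1][0]/4,e[1][1]/4)
out.append(cv2.cvtColor(m,cv2.COLOR_GRAY2BGR))
cv2.imwrite('pics/rect2.png',cv2.resize(np.hstack(out),(798,266)))
cv2.imwrite('pics/rect2b.png',out[1])
v=cv2.cvtColor(out[1],cv2.COLOR_BGR2GRAY);print(np.percentile(v,[50,80,90,95,98]))
E
```

```text
[ 0.39068421  0.5370592   0.06510266  1.70024383 -0.04251124  0.90560756
  1.91992502] [ 520.69036589 -271.35409734  250.09042768]
disc 520.0299224853516 -272.67265701293945 71.35237884521484 72.84880065917969
[ 94. 229. 236. 239. 244.]
```

View pics/rect2.png

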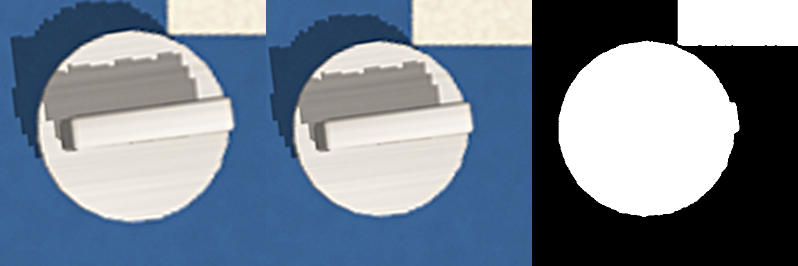

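The bar on the 55 mm plane runs from (327,135) to (471,115) in the middle pane. That puts its centre at about (520.0, -272.9) with yaw -0.131, which agrees with the disc fit.

```bash
python3 -c "
from h import *
delta([520,-272.8,90],3.011);delta([520,-272.8,47],3.011)"
```

```text
shift [  0.4  -1.2 160. ] turn [0.     0.     0.0064] pos [ 520.6 -271.6  250. ] rot [3.1416 0.     3.0174]
shift [  0.4  -1.2 203. ] turn [0.     0.     0.0064] pos [ 520.6 -271.6  250. ] rot [3.1416 0.     3.0174]
```

>>> play_rows(deltas=[0.4,-1.2,50,0,0,0.006,1,0.4,-1.2,100,0,0,0.006,1,0.4,-1.2,140,0,0,0.006,1,0.4,-1.2,165,0,0,0.006,1,0.4,-1.2,180,0,0,0.006,1,0.4,-1.2,190,0,0,0.006,1,0.4,-1.2,197,0,0,0.006,1,0.4,-1.2,202.5,0,0,0.006,1,0.4,-1.2,202.5,0,0,0.006,1,0.4,-1.2,202.5,0,0,0.006,1])

```text
clock: 4.45
eef_pos: [520.2, -273.3, 47.9]
tool_rot: [-3.141, 0.001, 3.011]
force: [-0.3, 0.4, -0.9]
width: 85.4
gripper_force: 0.0
```

>>> play_rows(deltas=[0,0,0.5,0,0,0,0.4,0,0,0.5,0,0,0,0.25,0,0,0.5,0,0,0,0.2,0,0,0.5,0,0,0,0.15,0,0,0.5,0,0,0,0.1,0,0,0.5,0,0,0,0,0,0,0.5,0,0,0,0,0,0,0.5,0,0,0,0,0,0,0.5,0,0,0,0,0,0,0.5,0,0,0,0])

```text
clock: 5.7
eef_pos: [519.9, -273.0, 47.1]
tool_rot: [3.141, -0.0, 3.011]
force: [0.1, 1.8, 3.6]
width: 11.0
gripper_force: 58.9
```

>>> play_rows(deltas=[0,0,-5,0,0,0,0,0,0,-20,0,0,0,0,0,0,-50,0,0,0,0,0,0,-90,0,0,0,0,0,0,-120,0,0,0,0,0,0,-120,0,0,0,0,0,0,-120,0,0,0,0])

```text
clock: 6.58
eef_pos: [519.3, -272.9, 166.6]
tool_rot: [3.141, -0.001, 3.011]
force: [-0.4, -0.9, -2.1]
width: 11.1
gripper_force: 58.5
```

```bash
python3 - <<'E'
from h import *
import pickle
ci=camera_info('wrist'); im=snap('wrist','w3.png')
s=snap('side','s3.png')
e=read_state()['eef_pos'];print(e, read_state()['force'])
p=proj('side',[e])[0].astype(int);print(p)
c=s[max(0,p[1]-70):p[1]+70,max(0,p[0]-70):p[0]+70,::-1]
cv2.imwrite('pics/c3.png',np.hstack([im[:,:,::-1][:,40:460][:400,:400],cv2.resize(c,(400,400))]))
delta([548,130.6,166],2.975)
E
```

```text
[ 518.98998037 -272.73946775  165.72053644] [ 0.79461342 -0.34345119 -1.52407733]
[317 215]
shift [2.390e+01 4.037e+02 1.000e-01] turn [ 0.0007 -0.0025  0.0357] pos [ 519.  -272.7  165.7] rot [ 3.1408e+00 -2.5000e-03  3.0107e+00]
```

View pics/c3.png

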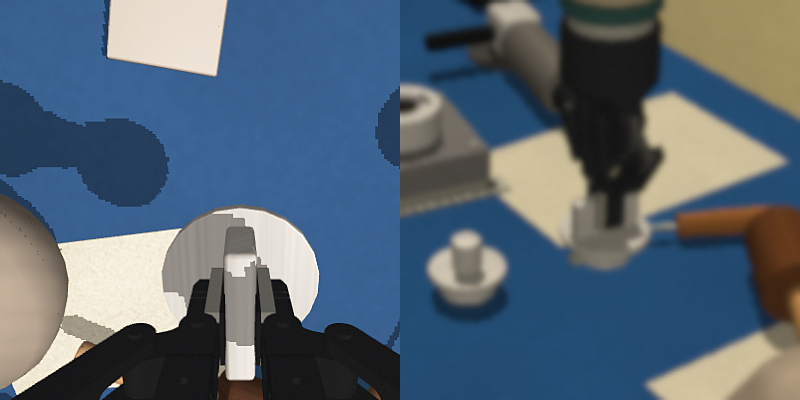

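The cap is held upright and centred, with its disc spanning columns 202–358. Carrying it over the port.

>>> play_rows(deltas=[3,55,0,0,0,0,0,6,110,0,0,0,0.005,0,9,165,0,0,0,0.01,0,12,220,0,0,0,0.02,0,16,275,0,0,0,0.03,0,20,330,0,0,0,0.036,0,23,375,0,0,0,0.036,0,24,395,0,0,0,0.036,0,24,404,0,0,0,0.036,0,24,404,0,0,0,0.036,0])

```text
clock: 7.92
eef_pos: [548.8, 129.2, 166.6]
tool_rot: [-3.14, -0.001, 2.974]
force: [-0.0, -0.4, -1.5]
width: 10.8
gripper_force: 58.8
```

>>> play_rows(deltas=[0,0,10,0,0,0,0,0,0,20,0,0,0,0,0,0,25,0,0,0,0,0,0,25,0,0,0,0,0,0,25,0,0,0,0])

```text
clock: 8.55
eef_pos: [549.0, 130.5, 142.1]
tool_rot: [3.141, 0.0, 2.975]
force: [-0.5, 0.1, -1.5]
width: 10.9
gripper_force: 58.8
```

```bash
python3 - <<'E'
from h import *
delta([548,130.6,125],2.975)
im=snap('wrist','w4.png'); s=snap('side','s4.png')
print(read_state()['force'],read_state()['torque'])
p=proj('side',[[548,130,80]])[0].astype(int)
c=s[p[1]-50:p[1]+50,p[0]-50:p[0]+50,::-1]
cv2.imwrite('pics/c4.png',np.hstack([im[:400,80:480,::-1],cv2.resize(c,(400,400),interpolation=cv2.INTER_CUBIC)]))
E
```

```text
shift [ 1.  -0.  17.1] turn [ 0.0001  0.0002 -0.0003] pos [549.  130.5 142.1] rot [3.1415e+00 2.0000e-04 2.9747e+00]
[ 0.08258314 -0.07269389 -1.24590173] [-0.00439117  0.02410085 -0.02901913]
```

View pics/c4.png

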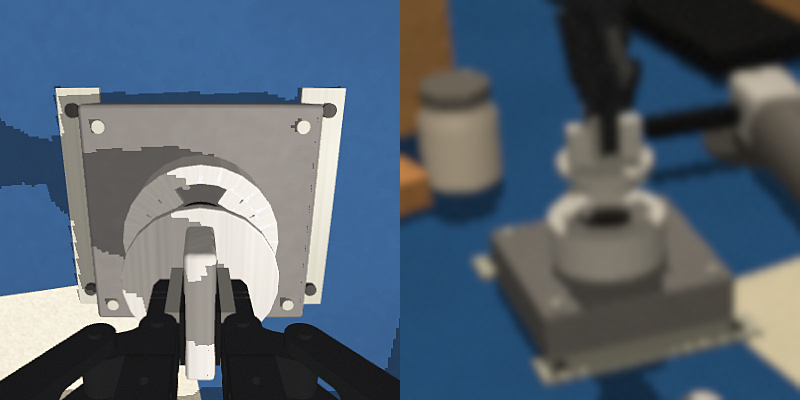

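The near slot at about (204,193) lines up with the bar and disc axis. Now lowering slowly.

>>> play_rows(deltas=[1,0,8,0,0,0,0,1,0,14,0,0,0,0,1,0,18,0,0,0,0,1,0,20,0,0,0,0,1,0,22,0,0,0,0,1,0,24,0,0,0,0,1,0,26,0,0,0,0,1,0,27,0,0,0,0])

```text
clock: 9.65
eef_pos: [547.8, 130.6, 114.9]
tool_rot: [-3.142, -0.0, 2.975]
force: [-0.1, -0.1, -2.3]
width: 10.8
gripper_force: 58.8
```

>>> play_rows(deltas=[0,0,2,0,0,0,0,0,0,4,0,0,0,0,0,0,6,0,0,0,0,0,0,8,0,0,0,0,0,0,9.5,0,0,0,0,0,0,11,0,0,0,0,0,0,11,0,0,0,0,0,0,11,0,0,0,0])

```text
clock: 10.65
eef_pos: [548.1, 130.7, 104.7]
tool_rot: [3.141, 0.001, 2.975]
force: [-2.1, 0.3, 7.9]
width: 11.2
gripper_force: 60.4
```

>>> play_rows(deltas=[0,0,1,0,0,0,0,0,0,1.8,0,0,0,0,0,0,1.8,0,0,0,0,0,0,1.8,0,0,0,0])

```text
clock: 11.15
eef_pos: [548.0, 130.7, 103.1]
tool_rot: [3.141, 0.001, 2.975]
force: [-2.0, -1.6, 9.7]
width: 11.6
gripper_force: 60.6
```

>>> play_rows(deltas=[0,0,0,0,0,0.04,0,0,0,0,0,0,0.08,0,0,0,0,0,0,0.12,0,0,0,0,0,0,0.16,0,0,0,0,0,0,0.2,0])

```text
clock: 11.78
eef_pos: [548.9, 130.8, 103.4]
tool_rot: [3.14, 0.002, 2.774]
force: [-0.9, 0.5, 10.4]
width: 10.9
gripper_force: 60.6
```

```bash
cat > st.py <<'E'
from h import *
s=read_state(); print(s['clock'],np.round(s['eef_pos'],1),np.round(s['tool_rot'],3),'F',np.round(s['force'],1),'M',np.round(s['torque'],3),'q7',s['qpos'][6],'tau7',s['tau'][6],'turned',2.975-s['tool_rot'][2])
E
python3 st.py
```

```text
11.775 [548.9 130.8 103.4] [3.140e+00 2.000e-03 2.774e+00] F [-0.9  0.5 10.4] M [-0.099  0.284  0.068] q7 1.10241655171072 tau7 0.15033946372568607 turned 0.20132149082852235
```

>>> play_rows(deltas=[0,0,0,0,0,0.05,0,0,0,0,0,0,0.1,0,0,0,0,0,0,0.15,0,0,0,0,0,0,0.2,0,0,0,0,0,0,0.25,0,0,0,0,0,0,0.3,0])

```text
clock: 12.52
eef_pos: [549.5, 130.5, 103.5]
tool_rot: [3.139, 0.003, 2.473]
force: [0.3, -0.3, 10.0]
width: 11.2
gripper_force: 60.6
```

```bash
python3 st.py
```

```text
12.525 [549.5 130.5 103.5] [3.139e+00 3.000e-03 2.473e+00] F [ 0.3 -0.3 10. ] M [-0.243  0.185 -0.002] q7 0.897643973804379 tau7 0.20452553406357765 turned 0.5018528750087055
```

>>> play_rows(deltas=[0,0,0,0,0,0.05,0,0,0,0,0,0,0.1,0,0,0,0,0,0,0.15,0,0,0,0,0,0,0.2,0,0,0,0,0,0,0.25,0,0,0,0,0,0,0.3,0,0,0,0,0,0,0.35,0])

```text
clock: 13.4
eef_pos: [549.5, 130.1, 103.5]
tool_rot: [3.138, 0.002, 2.123]
force: [0.5, -1.8, 9.6]
width: 11.2
gripper_force: 60.6
```

```bash
python3 st.py
```

```text
13.4 [549.5 130.1 103.5] [3.138e+00 2.000e-03 2.123e+00] F [ 0.5 -1.8  9.6] M [-0.36   0.144  0.071] q7 0.6564552996181173 tau7 0.20425700582563877 turned 0.8520335264224062
```

>>> play_rows(deltas=[0,0,0,0,0,0.025,0,0,0,0,0,0,0.05,0,0,0,0,0,0,0.075,0])

```text
clock: 13.78
eef_pos: [549.5, 130.1, 103.4]
tool_rot: [3.138, 0.002, 2.049]
force: [-0.1, -1.8, 10.0]
width: 10.9
gripper_force: 60.6
```

```bash
python3 st.py
```

```text
13.775 [549.5 130.1 103.4] [3.138e+00 2.000e-03 2.049e+00] F [-0.1 -1.8 10. ] M [-0.367  0.165  0.112] q7 0.6047762319772828 tau7 0.0594264711253345 turned 0.9261501556185681
```

>>> play_rows(deltas=[0,0,0,0,0,0.02,0,0,0,0,0,0,0.04,0,0,0,0,0,0,0.06,0])

```text
clock: 14.15
eef_pos: [549.5, 130.1, 103.4]
tool_rot: [3.138, 0.002, 1.989]
force: [-0.6, -1.4, 9.5]
width: 11.3
gripper_force: 60.6
```

```bash
python3 st.py
```

```text
14.15 [549.5 130.1 103.4] [3.138e+00 2.000e-03 1.989e+00] F [-0.6 -1.4  9.5] M [-0.349  0.208  0.069] q7 0.5629194093814349 tau7 0.030314511386677623 turned 0.9860425882858306
```

>>> play_rows(deltas=[0,0,0,0,0,0.02,0,0,0,0,0,0,0.04,0,0,0,0,0,0,0.06,0])

```text
clock: 14.52
eef_pos: [549.5, 130.1, 103.5]
tool_rot: [3.138, 0.001, 1.929]
force: [-0.3, -1.2, 9.7]
width: 11.1
gripper_force: 60.6
```

```bash
python3 st.py
```

```text
14.525 [549.5 130.1 103.5] [3.138e+00 1.000e-03 1.929e+00] F [-0.3 -1.2  9.7] M [-0.357  0.157  0.142] q7 0.5208876487517553 tau7 0.030359738739207387 turned 1.0460283429940134
```

>>> play_rows(deltas=[0,0,0,0,0,0.02,0,0,0,0,0,0,0.04,0,0,0,0,0,0,0.06,0])

```text
clock: 14.9
eef_pos: [549.5, 130.0, 103.5]
tool_rot: [3.138, 0.001, 1.869]
force: [-0.2, -1.4, 9.6]
width: 11.3
gripper_force: 60.6
```

```bash
python3 st.py
```

```text
14.9 [549.5 130.  103.5] [3.138e+00 1.000e-03 1.869e+00] F [-0.2 -1.4  9.6] M [-0.351  0.212  0.124] q7 0.4786128717837228 tau7 0.030370212625712156 turned 1.1060799158598575
```

>>> play_rows(deltas=[0,0,0,0,0,0.02,0,0,0,0,0,0,0.04,0,0,0,0,0,0,0.06,0])

```text
clock: 15.28
eef_pos: [549.4, 130.0, 103.4]
tool_rot: [3.138, 0.001, 1.809]
force: [0.5, -0.3, 9.2]
width: 10.7
gripper_force: 60.6
```

```bash
python3 st.py
```

```text
15.275 [549.4 130.  103.4] [3.138e+00 1.000e-03 1.809e+00] F [ 0.5 -0.3  9.2] M [-0.347  0.21   0.079] q7 0.43620617419601626 tau7 0.030465906020253897 turned 1.1660615157724752
```

>>> play_rows(deltas=[0,0,0,0,0,0.02,0,0,0,0,0,0,0.04,0,0,0,0,0,0,0.06,0])

```text
clock: 15.65
eef_pos: [549.4, 130.0, 103.4]
tool_rot: [3.138, 0.001, 1.749]
force: [0.9, -0.1, 9.8]
width: 11.0
gripper_force: 60.6
```

```bash
python3 st.py
```

```text
15.65 [549.4 130.  103.4] [3.138e+00 1.000e-03 1.749e+00] F [ 0.9 -0.1  9.8] M [-0.391  0.235  0.088] q7 0.3936175627508607 tau7 0.03592528053559363 turned 1.226065399819369
```

>>> play_rows(deltas=[0,0,0,0,0,0.02,0,0,0,0,0,0,0.04,0,0,0,0,0,0,0.06,0])

```text
clock: 16.02
eef_pos: [548.7, 130.1, 103.3]
tool_rot: [3.14, 0.0, 1.69]
force: [-1.8, -0.6, 11.2]
width: 10.8
gripper_force: 60.8
```

```bash
python3 st.py
```

```text
16.025 [548.7 130.1 103.3] [3.14 0.   1.69] F [-1.8 -0.6 11.2] M [-0.33   0.484  0.327] q7 0.3512309605101138 tau7 -0.19229565281420946 turned 1.2850848884068244
```

>>> play_rows(deltas=[0,0,0,0,0,0.01,0,0,0,0,0,0,0.02,0])

```text
clock: 16.27
eef_pos: [548.6, 130.1, 103.3]
tool_rot: [3.14, 0.001, 1.671]
force: [-1.3, -1.3, 11.1]
width: 11.1
gripper_force: 61.2
```

```bash
python3 st.py
```

```text
16.275 [548.6 130.1 103.3] [3.140e+00 1.000e-03 1.671e+00] F [-1.3 -1.3 11.1] M [-0.317  0.46   0.609] q7 0.3377905876112507 tau7 -0.5674914456903934 turned 1.303623798503915
```

The stop is felt: the moment rose from 0.1 to 0.6 N m at about 1.29 rad. I'll ease back slightly, then let the spring lift the cap.

>>> play_rows(deltas=[0,0,0,0,0,-0.02,0,0,0,0,0,0,-0.035,0,0,0,0,0,0,-0.035,0])

```text
clock: 16.65
eef_pos: [548.6, 130.1, 103.3]
tool_rot: [3.14, 0.0, 1.705]
force: [-1.0, -1.3, 9.9]
width: 10.7
gripper_force: 60.7
```

```bash
python3 st.py
```

```text
16.65 [548.6 130.1 103.3] [3.14  0.    1.705] F [-1.  -1.3  9.9] M [-0.285  0.461  0.032] q7 0.362005473699525 tau7 -0.015690529835410416 turned 1.27038998081837
```

>>> play_rows(deltas=[0,0,-1,0,0,0,0,0,0,-2,0,0,0,0,0,0,-3,0,0,0,0,0,0,-4,0,0,0,0,0,0,-4.5,0,0,0,0,0,0,-4.5,0,0,0,0])

```text
clock: 17.4
eef_pos: [548.6, 130.2, 107.0]
tool_rot: [3.14, 0.001, 1.705]
force: [-0.2, -2.1, 5.2]
width: 11.1
gripper_force: 60.0
```

```bash
python3 st.py
```

```text
17.4 [548.6 130.2 107. ] [3.140e+00 1.000e-03 1.705e+00] F [-0.2 -2.1  5.2] M [-0.407 -0.007  0.06 ] q7 0.35793916273497683 tau7 -0.027808273443952203 turned 1.270493629854783
```

>>> play_rows(deltas=[0,0,-0.5,0,0,0,0,0,0,-1,0,0,0,0,0,0,-1.5,0,0,0,0,0,0,-1.5,0,0,0,0])

```text
clock: 17.9
eef_pos: [548.5, 130.3, 108.3]
tool_rot: [3.14, 0.001, 1.704]
force: [1.9, -1.7, 3.2]
width: 10.7
gripper_force: 59.7
```

```bash
python3 st.py
```

```text
17.9 [548.5 130.3 108.3] [3.140e+00 1.000e-03 1.704e+00] F [ 1.9 -1.7  3.2] M [-0.659 -0.565  0.011] q7 0.3565739209442587 tau7 -0.0320947403088212 turned 1.2705527618014647
```

>>> play_rows(deltas=[0,0,-0.4,0,0,0,0,0,0,-0.4,0,0,0,0,0,0,-0.4,0,0,0,0])

```text
clock: 18.27
eef_pos: [548.3, 130.4, 108.7]
tool_rot: [3.141, 0.0, 1.705]
force: [2.8, -3.4, 3.5]
width: 11.0
gripper_force: 59.6
```

```bash
python3 st.py
```

```text
18.275 [548.3 130.4 108.7] [3.141 0.    1.705] F [ 2.8 -3.4  3.5] M [-0.814 -0.783  0.058] q7 0.3562126986872259 tau7 -0.04232337581925094 turned 1.2704377960032625
```

>>> play_rows(deltas=[0,0,0,0,0,0,0.15,0,0,0,0,0,0,0.25,0,0,0,0,0,0,0.4,0,0,0,0,0,0,0.5,0,0,0,0,0,0,0.5,0,0,0,0,0,0,0.5])

```text
clock: 19.02
eef_pos: [547.7, 130.7, 108.5]
tool_rot: [-3.141, -0.0, 1.705]
force: [-0.3, -1.2, 0.0]
width: 43.2
gripper_force: 0.0
```

```bash
python3 st.py
```

```text
19.025 [547.7 130.7 108.5] [-3.141 -0.     1.705] F [-0.3 -1.2  0. ] M [ 0.034  0.049 -0.013] q7 0.3562138511461815 tau7 -1.2488902711993433e-05 turned 1.270211635644118
```

Released. Backing straight up to 250 mm and looking.

>>> play_rows(deltas=[0,0,-10,0,0,0,0.5,0,0,-30,0,0,0,0.5,0,0,-70,0,0,0,0.5,0,0,-120,0,0,0,0.5,0,0,-145,0,0,0,0.5,0,0,-145,0,0,0,0.5,0,0,-145,0,0,0,0.5])

```text
clock: 19.9
eef_pos: [547.2, 130.8, 253.2]
tool_rot: [-3.14, -0.0, 1.705]
force: [-1.3, -0.2, 0.0]
width: 42.9
gripper_force: 0.0
```

```bash
python3 - <<'E'
from h import *
ci=camera_info('wrist'); im=snap('wrist','w5.png')[:,:,::-1]; s=snap('side','s5.png')
p=proj('side',[[548,130,80]])[0].astype(int)
c=s[p[1]-50:p[1]+50,p[0]-50:p[0]+50,::-1]
def rect(z):
    g=np.stack(np.meshgrid(np.arange(400)*.25+498,np.arange(400)*.25+80.6),-1).reshape(-1,2)
    uv=proj('wrist',np.c_[g,np.full(len(g),float(z))],ci).astype(np.float32).reshape(400,400,2)
    return cv2.remap(im,uv[...,0],uv[...,1],cv2.INTER_CUBIC)
cv2.imwrite('pics/c5.png',np.hstack([rect(117),cv2.resize(c,(400,400),interpolation=cv2.INTER_CUBIC)]))
E
```

```text
(no output)
```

View pics/c5.png

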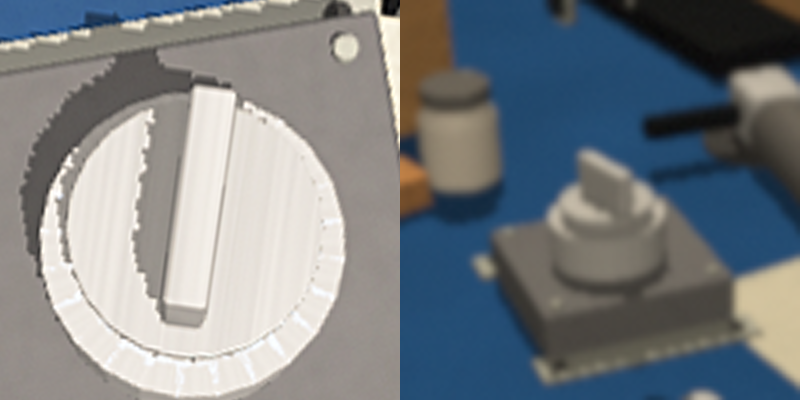

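The cap sits level in the collar. Its bar runs from (214,87) to (186,305), which is yaw 1.70: turned about 1.27 rad with no slip. Its height matches the locked position.

```bash
python3 -c "
from cell import *
print(finish_job())"
```

```text
the job is handed in; nothing more can be done
None
```

The cap is in the port, turned about 1.27 rad clockwise after meeting its stop at about 1.29 rad (peak reading 0.61 N m), sprung up to locked height and released; the job is handed in at about 20 s, and I didn't see its verdict.

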